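# Turn the drained coffee dripper over and seat it in the pour-over stand

### The arm

A 6-joint arm with a two-finger parallel gripper is mounted at the origin on a cart in front of the work surface, level with it; the furniture and walls round the work are solid. World frame = base frame: x ahead of the robot, y to its left, z up, the work surface at z = 0. Lengths are in m, angles in rad, forces in N, time in s.
With the tool pointing down it reaches from about 0.225 to 0.875 m from the base axis. Payload 3.4 kg.
Tool frame: the origin (TCP) lies at the very end of the fingers, on their centre line; the grasp point (between the pads) lies 19 mm behind it; z points along the fingers, y is the line along which they close (so a half turn about z gives the same grasp; the last joint's range is limited). The gripper opens to 85 mm and grips with 20 to 120 N. Pads are 22 mm wide; open, the fingers measure 114 mm over their backs; the gripper's body (76 mm by 85 mm) begins 54 mm behind the grasp point. The pads swing forward as they close: fully open they stand 13 mm farther back than shut.
Start: joints at [-1.284, 0.276, 1.505, -0, 1.361, -0.121], TCP at [0.228, -0.528, 0.231] pointing down, gripper open.
Joint ranges: [-2.89, 2.89], [-0.75, 2.08], [0.22, 2.7], [-1.18, 4.32], [0.11, 2.71], [-2.7, 2.7]. Speed limits (rad/s): [2.57, 2.57, 3.14, 3.14, 3.14, 3.14].

### API

Orientations are given as a unit quaternion [w, x, y, z].
In Python, from rig import manip, get_image, camera_info gives the robot as it stands. The module is installed in compiled form; this text tells all that it offers.
- The arm moves only by the shell command python3 -m crank 'ROWS' [FORCE]. ROWS is a JSON object of lists of equal length, an entry for each row: "translation": the shift along the tool's x, y, z in mm, a list of three; "roll": the turn about the tool's z in rad; "fingers": the opening, from 0 (shut) to 1 (fully open). A call has 1 to 8 rows; each row shifts and turns the commanded pose from where the row before left it, along the tool's axes as they then stand; what a row does not reach is not made up. A row lasts 1/10 s, in which the tool goes at most 50 mm and 8.59 degrees, less where a joint would pass 70% of its speed; a pose out of reach is approached as far as the arm can. A call is refused whole if a number of a shift passes 50 or a number of a turn 0.15, either way. A call with a gripper value outside its range is refused whole. The fingers move at their own pace and stop on an object; FORCE is the grip in N (left out, the last holds). Time passes only in rows, so rows that do not move let the fingers close. It gives the time, the measured TCP pose, the force, the opening and the grip force at its end, in the units of the state.
- manip.get_state(): the state, without advancing time (a new reading comes with each control period).
- get_image(name): name is "scene" or "side" or "wrist"; returns the picture (480x640x3 uint8, blue, green, red); there is no depth.
- camera_info(name): a dict with "mtx" (3x3 intrinsics, pixels), "rvec" (rotation vector, rad) and "tvec" (3), from world to camera coordinates, as OpenCV has them. Camera axes: x right, y down, z forward; pixel columns grow to the right and rows downward; lengths in m; the calibration is good to about 2 mm. A picture is of the moment at which its call begins: read the wrist's pose just before it. camera_info takes no time and is no camera call; for the wrist camera it gives the pose at the moment of the call.
- manip.sign_off(): hands the job in; it is judged then, once.
The state is a dict: "clock": time; "qpos": joint angles; "qd": joint speeds; "effort": joint torques, N m; "position": TCP position; "ee_rot": TCP orientation; "contact_force": force on the tool from outside, world axes, zero at the start; "moment": the same for the moment, N m; "width": finger opening in m; "gripper_force": force on a finger pad.
Only numpy, scipy, OpenCV 4.12 (cv2) and the standard library are available. Lean on these libraries where they do the work, as an engineer would, in place of code of your own. Each camera call takes 0.05 s, during which the arm holds its last target. There are 200 camera calls.

### The job

The white coffee dripper has been left mouth down on the drying mat. Turn it right way up, laying it down on its side and letting go of it on the way so that it can be taken again from its other end, then set it gently over the cup in the empty cone-shaped seat of the two-cup pour-over stand, so that it stands fully home, level and let go, like the one beside it. Leave the glass, the other dripper, the cups, the jar and the kettle where they are.

Things in the scene. Friction and masses are not known exactly. Their poses are not given: they have to be found in the camera images.
- dripper_centre (a point): centre, half-way up, of the loose white ceramic dripper to be moved: 99 mm long, 0.18 to 0.29 kg. Its z axis runs from spout to mouth (down at the start: it stands on its rim). From the spout end: round spout 36 mm across, 30 mm long; round cone widening from 36 to 66 mm over 45 mm; eight-sided rim band 24 mm long, 66 mm across flats, 5 mm wall, flats facing its x and y axes and the diagonals
- dripper_spout (a point): middle of the spout end of the same dripper, 49.5 mm from its centre along -z, axes alike. Laid on its side it rests on one flat of the rim band and the edge of the spout, its axis rising 11 degrees toward the mouth, and does not roll; its centre of mass is 51 mm from the spout end. The mouth is free only to 24 mm depth
- free_seat (a point): centre of the top edge of the empty seat, 159 mm above the table, z up: a steel cone ring 22 mm high, inside 57 mm across at the top and 42 mm at the bottom (the taper of the dripper's cone), outside 66 mm. A fully seated dripper is upright, its spout end 61 mm below this point, its rim band 14 mm clear above the ring; it may be turned any way about its axis
- taken_seat (a point): centre of the top edge of the stand's other seat, like the first and 120 mm from it along +y of the stand; an identical dripper sits in it
- dripper_b_centre (a point): centre (half-way up) of the other, identical dripper, which stays in its seat; z up, toward its mouth
- glass_centre (a point): centre of a drinking glass, 83 mm across and 93 mm high, that stands upside down on the mat; not to be moved
- drying_mat: flat grey ribbed drying mat, fixed, 240 mm along its x by 280 mm along its y and 3 mm thick; origin at the centre of its underside, on the table. The table is free round it, except for low clutter (a timer, a tin, a carton, a teaspoon, all under 60 mm high) along the edge nearest the robot, less than 0.38 m ahead of it
- cup_a_centre (a point): centre of the body of the low cup under the empty seat, 60 mm across, 56 mm high, with a handle 44 mm beyond; its top is about 76 mm above the table; not to be moved
- cup_b_centre (a point): centre of the body of the low cup under the other dripper, 62 mm across, 52 mm high; not to be moved
- jar_centre (a point): centre of a lidded storage jar, 91 mm across, 142 mm high, standing at the back; not to be moved
- kettle_centre (a point): centre of the body (100 mm across) of a kettle 231 mm high at the back; its handle reaches 115 mm out from here along its -y; not to be moved. A wall shelf hangs over the back edge of the table, 0.65 m above it
- stand: the fixed two-cup pour-over stand, origin under the middle of its dark wooden board of 120 (x) by 260 (y) by 18 mm; it may face any way. Two parallel steel wires of 9 mm along y, at x = +-35 mm and tops 151 mm above the table, bent down to the board at y = +-115 mm, carry the seats at y = -60 mm (empty) and +60 mm

How it is judged:
By the outcome, as a careful person would: the job done as asked, in the order asked, and still so for the second after the job is handed in, with the robot touching nothing.
It also fails if it takes over 64 s, if anything falls off the work surface, if the arm or the gripper's body presses on something with over 40 N, if the wrist force passes 120 N, or if a joint passes its speed limit or range.

## Working session

There is one attempt and no reset: what is moved stays moved. The work goes in short steps, Python scripts to look and compute and a shell command to move; the robot and the scene stay as the last step left them, time stands still between calls to the robot, and variables do not carry over. Pictures are saved under pics/ and viewed, at most 10 in all, crops included, and the job is handed in when it is done.

```bash
mkdir -p pics; python3 - <<'E'
from rig import manip,get_image,camera_info
import cv2,numpy as np
for n in("scene","side","wrist"):
    c=camera_info(n);R=cv2.Rodrigues(np.array(c["rvec"]))[0]
    print(n,np.round(c["mtx"],1).tolist(),np.round(-R.T@np.array(c["tvec"]).ravel(),3),np.round(R[2],2))
    cv2.imwrite(f"pics/{n}0.png",get_image(n))
print(manip.get_state())
E
```

```text
scene [[544.6, 0.0, 316.2], [0.0, 544.6, 238.9], [0.0, 0.0, 1.0]] [0.036 0.906 0.94 ] [ 0.43 -0.65 -0.63]
side [[532.5, 0.0, 314.8], [0.0, 532.5, 237.2], [0.0, 0.0, 1.0]] [ 0.221 -0.74   0.85 ] [ 0.32  0.7  -0.63]
wrist [[370.3, 0.0, 319.7], [0.0, 370.3, 231.4], [0.0, 0.0, 1.0]] [ 0.287 -0.502  0.373] [-0.24 -0.1  -0.97]
{'clock': 0.15, 'qpos': array([-1.28401365e+00,  2.76452224e-01,  1.50584032e+00, -1.23122715e-05,
        1.36069642e+00, -1.21029704e-01]), 'qd': array([-0.00099592, -0.00396527, -0.00361735,  0.00218395, -0.00090233,
        0.00058483]), 'effort': array([ 1.03531402e-03, -4.17148697e+01, -2.46032327e+01, -1.28281522e-04,
        7.68212602e-03, -2.40854142e-06]), 'position': array([ 0.22790969, -0.52747613,  0.2306378 ]), 'ee_rot': array([-6.95263994e-04,  9.79282563e-01,  2.02497343e-01, -6.37939217e-05]), 'contact_force': array([ 0.45024598, -0.090421  , -0.0582823 ]), 'moment': array([-0.06633398, -0.02061159, -0.00550287]), 'gripper_force': 0.0, 'width': 0.08526840216177131}
```

View pics/scene0.png

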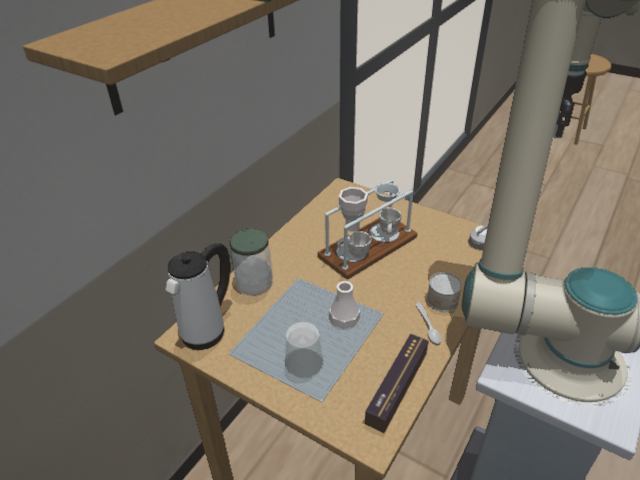

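View pics/side0.png

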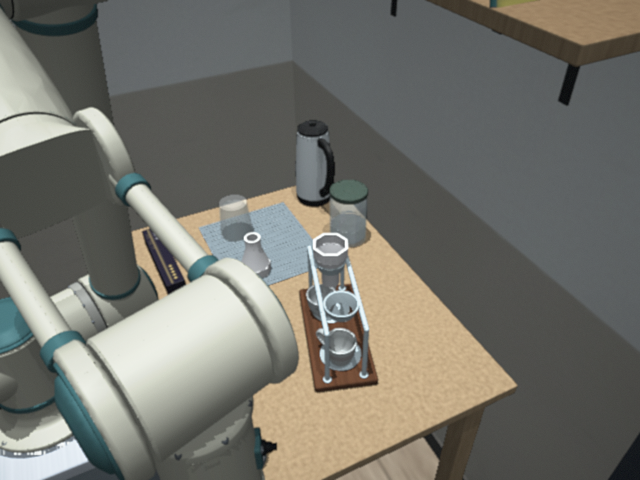

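```bash
cat > h.py <<'E'
from rig import manip,get_image,camera_info
import cv2,numpy as np
def P(c):
    R=cv2.Rodrigues(np.array(c["rvec"]))[0]
    return np.array(c["mtx"])@np.c_[R,np.array(c["tvec"]).ravel()]
def tri(a,b):
    X=cv2.triangulatePoints(P(camera_info("scene")),P(camera_info("side")),np.array(a,float),np.array(b,float)).ravel();return X[:3]/X[3]
def plane(n,uv,z,c=None):
    M=P(c or camera_info(n));H=np.c_[M[:,:2],M[:,2]*z+M[:,3]]
    p=np.linalg.solve(H,[uv[0],uv[1],1]);return p[:2]/p[2]
def proj(c,p):
    q=P(c)@np.r_[p,1];return q[:2]/q[2]
E
python3 - <<'E'
import cv2,numpy as np
from h import *
a=cv2.imread("pics/scene0.png")[170:370,230:430];b=cv2.imread("pics/side0.png")[200:400,200:400]
r=lambda i:cv2.resize(i,None,fx=4,fy=3,interpolation=cv2.INTER_CUBIC)
cv2.imwrite("pics/c1.png",cv2.resize(a,(600,600),interpolation=2));cv2.imwrite("pics/c2.png",cv2.resize(b,(600,600),interpolation=2))
for n,s,d in(("spout",(345,286),(252,238)),("free",(387,191),(341,302)),("taken mouth",(353,196),(330,242)),("glass top",(302,332),(234,201))):
    print(n,tri(s,d).round(3))
E
```

```text
spout [0.471 0.149 0.101]
free [ 0.531 -0.159  0.157]
taken mouth [ 0.566 -0.044  0.196]
glass top [0.481 0.307 0.097]
```

View pics/c1.png

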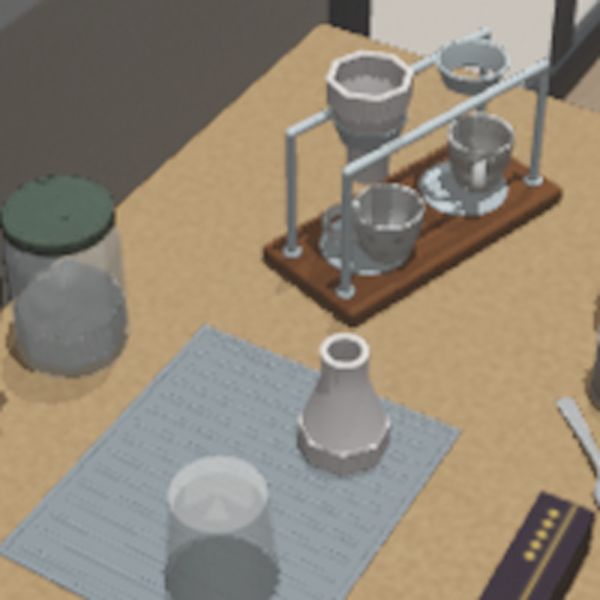

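View pics/c2.png

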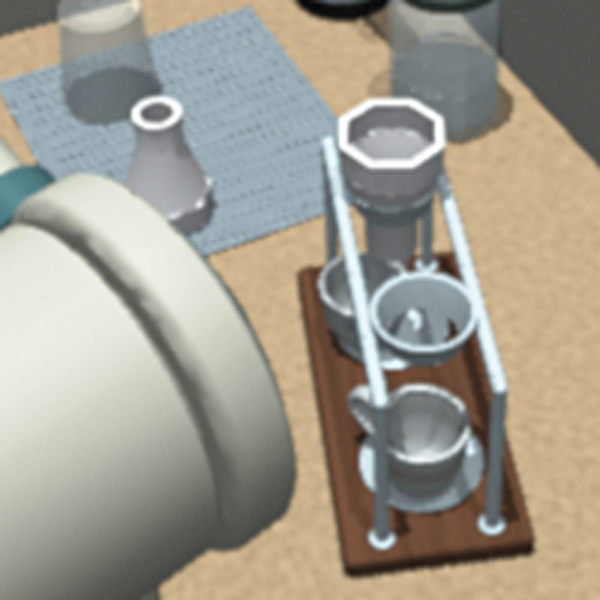

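The dripper stands on the mat: spout top at scene (345,287), side (252,238), which gives z 0.101 against the expected 0.102. The empty seat is at scene (388,191) and side (341,304). The stand is to the right, the glass is 16 cm to the left, and the jar is behind. Next I move over the dripper for a wrist view.

```bash
python3 -m crank '{"translation":[[10,-12,-20],[30,-32,-10],[30,-32,0],[30,-32,0],[30,-32,0],[30,-32,0],[30,-32,0],[30,-32,0]],"roll":[0,0,0,0,0,0,0,0],"fingers":[1,1,1,1,1,1,1,1]}'
python3 -m crank '{"translation":[[30,-32,0],[30,-32,0],[30,-32,0],[30,-32,0],[30,-32,0],[30,-32,0],[30,-32,0],[30,-32,0]],"roll":[0,0,0,0,0,0,0,0],"fingers":[1,1,1,1,1,1,1,1]}'
python3 -m crank '{"translation":[[15,-16,0],[0,0,0],[0,0,0]],"roll":[0,0,0],"fingers":[1,1,1]}'
python3 - <<'E'
from h import *
s=manip.get_state();c=camera_info("wrist");im=get_image("wrist");cv2.imwrite("pics/w1.png",im)
print(s["position"],s["ee_rot"],s["qpos"]);print(proj(c,[.471,.149,.102]),proj(c,[.471,.149,.003]))
import pickle;pickle.dump(c,open("w1.pkl","wb"))
for n,u in(("spoutS",(345,287)),("spoutD",(252.3,237.7))):print(n,plane("scene" if n[-1]=="S" else "side",u,.102))
print("jar lid",plane("scene",(230+57/3,170+205/3),.142),"free",plane("scene",(387.7,190.7),.159),plane("side",(341.3,304),.159))
E
```

```text
clock: 0.95
position: [0.3365, -0.2222, 0.2612]
ee_rot: [0.0, 0.979, 0.202, 0.0]
contact_force: [1.6, -0.8, -0.0]
width: 0.0855
gripper_force: 0.0
clock: 1.75
position: [0.4553, 0.1081, 0.2612]
ee_rot: [0.0, 0.979, 0.203, 0.0]
contact_force: [0.7, -0.1, -0.1]
width: 0.0853
gripper_force: 0.0
clock: 2.05
position: [0.4622, 0.1268, 0.2608]
ee_rot: [0.0, 0.979, 0.203, -0.001]
contact_force: [0.3, -0.4, -0.3]
width: 0.0851
gripper_force: 0.0
[0.46215696 0.12676398 0.26081953] [ 3.73046009e-04  9.79150975e-01  2.03132055e-01 -7.73053656e-04] [ 1.23044578e-01  1.14640118e-01  1.64169853e+00 -8.84439698e-04
  1.38673430e+00  1.28489205e+00]
[299.08653307 191.77174651] [304.05135621 177.40777369]
spoutS [0.46819916 0.1531404 ]
spoutD [0.47322251 0.14926278]
jar lid [0.72218922 0.1657338 ] free [ 0.52477548 -0.1560648 ] [ 0.53145426 -0.16392524]
```

View pics/w1.png

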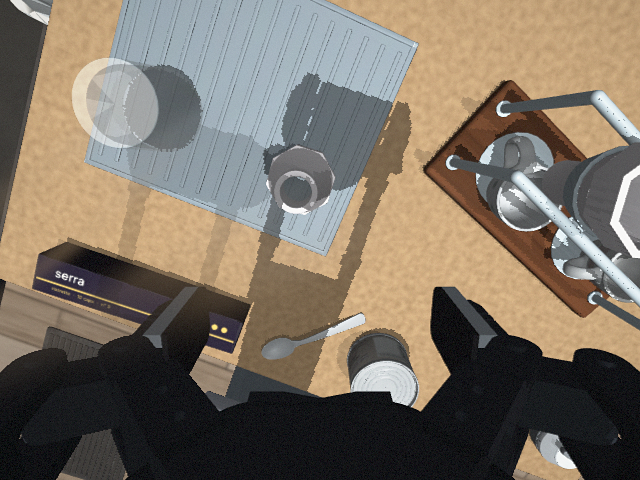

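The wrist picture shows the spout centre at (298,190), 2 px from the prediction. The rim's octagon is visible around (298,180). I'll rectify at rim-band height to read its yaw.

```bash
python3 - <<'E'
from h import *
import pickle
c=pickle.load(open("w1.pkl","rb"));im=cv2.imread("pics/w1.png")
print("spout",plane("wrist",(298,190),.102,c))
M=P(c);H=np.c_[M[:,:2],M[:,2]*.027+M[:,3]]
x0,y0=plane("wrist",(298,190),.102,c)
# out px: u=300-6000*(y-y0), v=300-6000*(x-x0) : world x up, y left
A=np.array([[0,-1/6000,x0+300/6000],[-1/6000,0,y0+300/6000],[0,0,1]])
o=cv2.warpPerspective(im,H@A,(600,600),flags=cv2.WARP_INVERSE_MAP|cv2.INTER_CUBIC)
for k in range(0,600,60):cv2.circle(o,(k,300),2,(0,0,255),-1);cv2.circle(o,(300,k),2,(0,0,255),-1)
cv2.imwrite("pics/r1.png",o)
E
```

```text
spout [0.4719952  0.15037768]
```

View pics/r1.png

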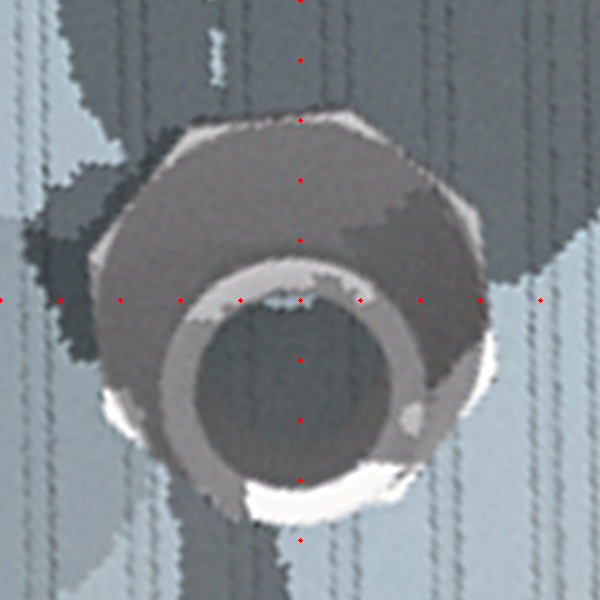

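The flats' normals are at 6.4° + 45°k (corners (192,128), (352,110), (480,214), with an edge of 26.8 mm against 27.3 expected), and the centre is about (0.471, 0.150). I will lay the dripper along +x with the hand turned half round, so that the camera faces away from the jar.

```bash
python3 -m crank '{"translation":[[17,-17,0],[0,0,0],[0,0,0],[0,0,0],[0,0,0],[0,0,0],[0,0,0],[0,0,0]],"roll":[0,-0.149,-0.149,-0.149,-0.149,-0.149,-0.149,-0.149],"fingers":[1,1,1,1,1,1,1,1]}' >/dev/null
python3 -m crank '{"translation":[[0,0,0],[0,0,0],[0,0,0],[0,0,0],[0,0,0],[0,0,0],[0,0,0],[0,0,0]],"roll":[-0.149,-0.149,-0.149,-0.149,-0.149,-0.149,-0.149,-0.149],"fingers":[1,1,1,1,1,1,1,1]}' >/dev/null
python3 -m crank '{"translation":[[0,0,0],[0,0,0],[0,0,0],[0,0,0],[0,0,0],[0,0,0],[0,0,0]],"roll":[-0.149,-0.149,-0.149,-0.149,-0.012,0,0],"fingers":[1,1,1,1,1,1,1]}'
python3 - <<'E'
from h import *
s=manip.get_state();c=camera_info("wrist");im=get_image("wrist");cv2.imwrite("pics/w2.png",im)
print(s["position"],s["qpos"].round(3));q=s["ee_rot"];psi=2*np.arctan2(q[2],q[1]);print("psi",psi)
print("pred",proj(c,[.471,.15,.102]))
import pickle;pickle.dump(c,open("w2.pkl","wb"))
E
```

```text
clock: 4.4
position: [0.4714, 0.1486, 0.2614]
ee_rot: [0.0, -0.053, 0.999, -0.0]
contact_force: [0.5, -0.9, -1.5]
width: 0.0853
gripper_force: 0.0
[0.47137208 0.14856489 0.2613588 ] [ 0.165  0.137  1.614 -0.     1.391 -1.512]
psi 3.247784456047953
pred [321.79942431 214.08937601]
```

View pics/w2.png

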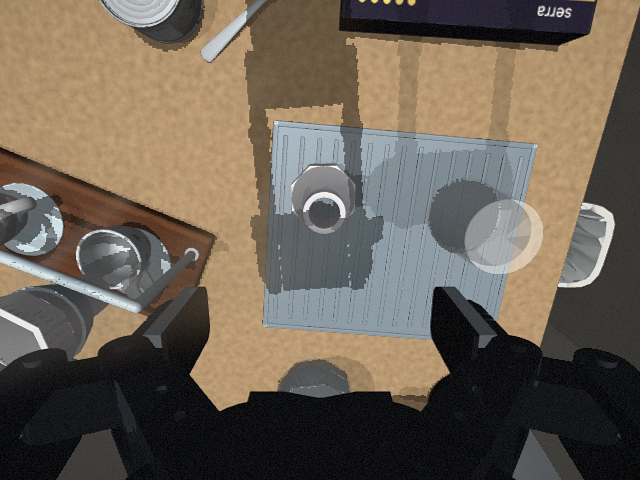

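The spout is at (324,211), within 3 px of the prediction, and the rim's flat is parallel to the image, so the roll is right. I descend and take the spout.

```bash
python3 -m crank '{"translation":[[1,2,20],[0,0,28],[0,0,30],[0,0,30],[0,0,30],[0,0,26],[0,0,18],[0,0,10]],"roll":[0,0,0,0,0,0,0,0],"fingers":[1,1,1,1,1,1,1,1]}' 30
python3 -m crank '{"translation":[[0,0,0],[0,0,0],[0,0,0],[0,0,0],[0,0,0],[0,0,0],[0,0,0],[0,0,0]],"roll":[0,0,0,0,0,0,0,0],"fingers":[0.7,0.6,0.5,0.45,0.4,0.35,0.3,0.25]}' 30
python3 -m crank '{"translation":[[0,0,0],[0,0,0],[0,0,0],[0,0,0]],"roll":[0,0,0,0],"fingers":[0.2,0.2,0.2,0.2]}' 30
```

```text
clock: 5.25
position: [0.4693, 0.1508, 0.0677]
ee_rot: [-0.001, -0.054, 0.999, -0.0]
contact_force: [-0.0, 0.0, -0.3]
width: 0.0857
gripper_force: 0.0
clock: 6.05
position: [0.4711, 0.1514, 0.0703]
ee_rot: [0.001, -0.055, 0.999, 0.0]
contact_force: [0.8, 1.0, 6.6]
width: 0.0354
gripper_force: 29.8
clock: 6.45
position: [0.471, 0.1514, 0.0703]
ee_rot: [0.001, -0.055, 0.999, 0.0]
contact_force: [0.1, 1.9, 5.8]
width: 0.0348
gripper_force: 29.8
```

Gripped: width 35 mm, force 30 N. Now I ease the grip and start the tip-over arc about the rim's +x edge, pressing lightly.

```bash
python3 -m crank '{"translation":[[0,0,0],[0,0,1],[-6,0,-1],[-6,0,-1.5],[-6,0,-1],[-6,0,-1]],"roll":[0,0,0,0,0,0],"fingers":[0.2,0.2,0.2,0.2,0.2,0.2]}' 20
python3 - <<'E'
from h import *
s=manip.get_state();print(s["position"],s["contact_force"],s["moment"])
a=get_image("scene")[240:350,290:400];b=get_image("side")[190:300,200:310]
cv2.imwrite("pics/t1.png",np.hstack([cv2.resize(i,(400,400),interpolation=2) for i in(a,b)]))
E
```

```text
clock: 7.05
position: [0.4898, 0.1536, 0.0735]
ee_rot: [-0.004, -0.054, 0.999, -0.0]
contact_force: [-7.1, -1.0, 12.2]
width: 0.0353
gripper_force: 34.2
[0.48981222 0.15357161 0.07348281] [-7.13748078 -1.01952568 12.21224601] [ 0.04719394  1.65634196 -0.02564925]
```

View pics/t1.png

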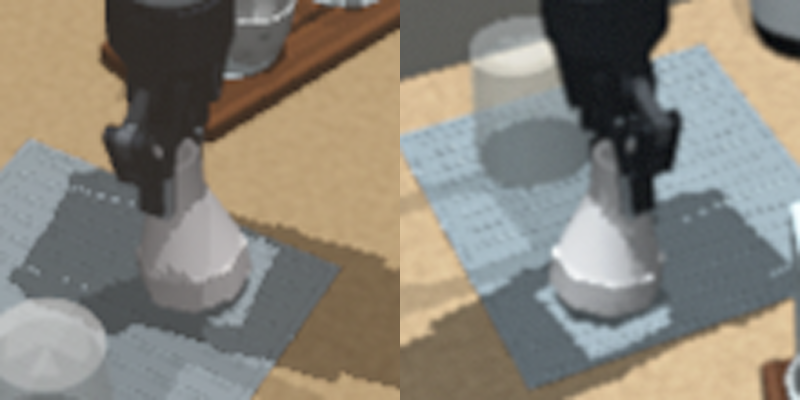

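It is tipping as intended: the spout leans to +x between the fingers and the rim's leading edge is on the mat, with 12 N of press. Continuing the arc.

```bash
python3 -m crank '{"translation":[[-6,0,-0.4],[-6,0,0],[-6,0,0.4],[-6,0,0.8],[-6,0,1.2],[-6,0,1.6],[-6,0,2],[-5.5,0,2.3]],"roll":[0,0,0,0,0,0,0,0],"fingers":[0.2,0.2,0.2,0.2,0.2,0.2,0.2,0.2]}' 20
python3 -m crank '{"translation":[[-5.4,0,2.9],[-5.4,0,2.9],[-5,0,3.6],[-5,0,3.6],[-4.5,0,4.2],[-4.5,0,4.2],[-4,0,4.7],[-4,0,4.7]],"roll":[0,0,0,0,0,0,0,0],"fingers":[0.2,0.2,0.2,0.2,0.2,0.2,0.2,0.2]}' 20
python3 - <<'E'
from h import *
s=manip.get_state();print(s["position"],s["contact_force"],s["moment"])
a=get_image("scene")[240:350,270:380];b=get_image("side")[190:300,220:330]
cv2.imwrite("pics/t2.png",np.hstack([cv2.resize(i,(400,400),interpolation=2) for i in(a,b)]))
E
```

```text
clock: 7.95
position: [0.5421, 0.159, 0.0661]
ee_rot: [0.001, -0.055, 0.999, 0.0]
contact_force: [0.0, 0.2, 5.7]
width: 0.0351
gripper_force: 29.9
clock: 8.75
position: [0.5792, 0.163, 0.0335]
ee_rot: [-0.0, -0.055, 0.999, -0.0]
contact_force: [0.9, 0.9, 2.8]
width: 0.0351
gripper_force: 27.7
[0.57924809 0.16302541 0.03352219] [0.85109353 0.86824969 2.8082855 ] [ 0.04858528  0.11182325 -0.02995087]
```

View pics/t2.png

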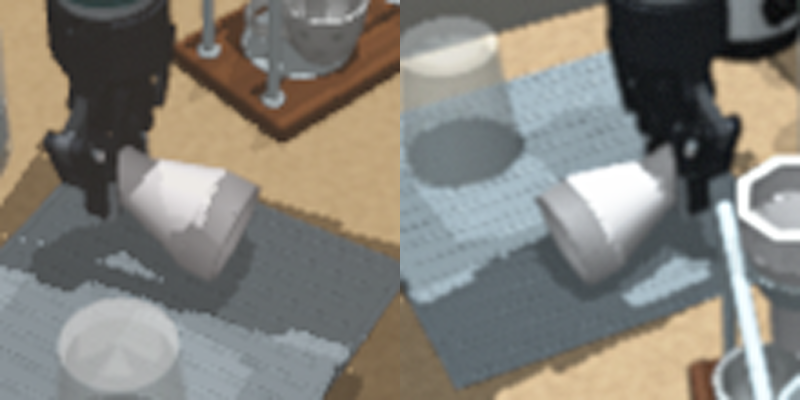

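About 75° over and hinging cleanly. Now I lay it down the rest of the way.

```bash
python3 -m crank '{"translation":[[-3.4,0,5.2],[-3.2,0,5.3],[-2.6,0,5.6],[-2.3,0,5.7],[-2,0,3],[-1.5,0,3],[-1,0,2],[0,0,0]],"roll":[0,0,0,0,0,0,0,0],"fingers":[0.2,0.2,0.2,0.2,0.2,0.2,0.2,0.2]}' 20
python3 -m crank '{"translation":[[0,0,0]],"roll":[0],"fingers":[0.2]}' 20
```

```text
clock: 9.65
position: [0.5939, 0.1646, 0.0036]
ee_rot: [-0.001, -0.055, 0.999, -0.0]
contact_force: [-2.1, 0.9, 0.6]
width: 0.0354
gripper_force: 27.7
clock: 9.75
position: [0.5939, 0.1645, 0.0039]
ee_rot: [-0.001, -0.055, 0.999, -0.0]
contact_force: [-1.4, 0.4, 0.5]
width: 0.0352
gripper_force: 27.7
```

Laid down with the force near zero. I let go, rise, and look at it from above, then look at the seat in the same trip.

```bash
python3 -m crank '{"translation":[[0,0,0],[0,0,0],[0,0,0],[0,0,0],[0,0,-10],[0,0,-30],[0,0,-45],[0,0,-45]],"roll":[0,0,0,0,0,0,0,0],"fingers":[0.6,0.8,1,1,1,1,1,1]}'
python3 -m crank '{"translation":[[0,0,-45],[10,0,-45],[20,0,-40],[20,0,0],[0,0,0],[0,0,0]],"roll":[0,0,0,0,0,0],"fingers":[1,1,1,1,1,1]}'
cat > snap.py <<'E'
from h import *
import pickle,sys
s=manip.get_state();c=camera_info("wrist");im=get_image("wrist");cv2.imwrite(f"pics/{sys.argv[1]}.png",im);pickle.dump(c,open(sys.argv[1]+".pkl","wb"))
E
python3 snap.py w3
python3 -m crank '{"translation":[[5,-30,-20],[8,-48,-10],[8,-48,-10],[7,-48,0],[7,-48,0],[7,-47,0],[6,-47,0],[0,0,0]],"roll":[0,0,0,0,0,0,0,0],"fingers":[1,1,1,1,1,1,1,1]}'
python3 -m crank '{"translation":[[0,0,0],[0,0,0],[0,0,0]],"roll":[0,0,0],"fingers":[1,1,1]}'
python3 snap.py w4
python3 - <<'E'
from h import *
import pickle
for n,p in(("w3",[[.605,.166,.02],[.508,.155,.04],[.52,.156,.038]]),("w4",[[.528,-.16,.159],[.566,-.044,.196]])):
    print(n,[proj(pickle.load(open(n+".pkl","rb")),q).round(0) for q in p])
cv2.imwrite("pics/comp.png",np.hstack([cv2.resize(cv2.imread("pics/w3.png")[60:360,150:500],(400,343)),cv2.resize(cv2.imread("pics/w4.png")[60:360,150:500],(400,343))]))
E
```

```text
clock: 10.55
position: [0.5944, 0.1646, 0.1359]
ee_rot: [-0.0, -0.055, 0.999, -0.0]
contact_force: [1.4, 0.3, 0.1]
width: 0.0853
gripper_force: 0.0
clock: 11.15
position: [0.545, 0.1593, 0.2646]
ee_rot: [0.001, -0.055, 0.999, -0.0]
contact_force: [0.2, -0.3, -0.6]
width: 0.0857
gripper_force: 0.0
clock: 12.0
position: [0.5322, -0.1666, 0.3023]
ee_rot: [-0.001, -0.051, 0.999, -0.001]
contact_force: [-0.2, 0.4, -0.5]
width: 0.0853
gripper_force: 0.0
clock: 12.3
position: [0.5321, -0.1588, 0.3039]
ee_rot: [-0.0, -0.055, 0.998, 0.0]
contact_force: [0.4, -0.2, -0.6]
width: 0.0858
gripper_force: 0.0
w3 [array([320., 251.]), array([320., 163.]), array([319., 175.])]
w4 [array([319., 213.]), array([470., 291.])]
```

View pics/comp.png

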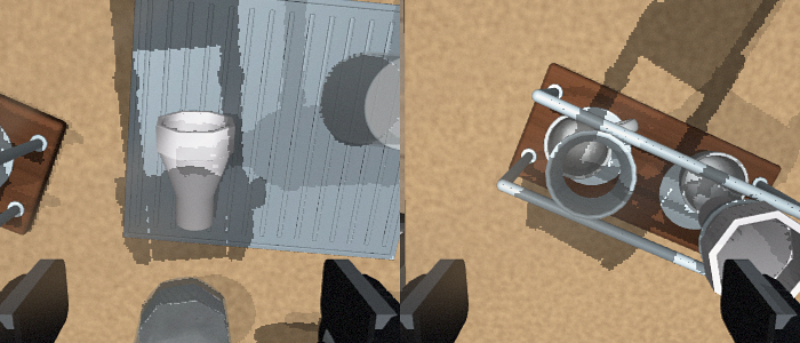

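Left: the dripper lies on its side, spout end near (321,259) and mouth near (321,165), matching the prediction. Right: the ring's centre is near (318,211), also close to prediction. I'll refine the ring with a Hough fit, then return to the dripper's rim.

```bash
python3 - <<'E'
from h import *
import pickle
c=pickle.load(open("w4.pkl","rb"));g=cv2.imread("pics/w4.png",0)
M=P(c);H=np.c_[M[:,:2],M[:,2]*.159+M[:,3]];x0,y0=.527,-.16
A=np.array([[0,1/4000,x0-0*1,],[0,0,0],[0,0,1]])
A=np.array([[0,1/4000,x0-200/4000],[1/4000,0,y0-200/4000],[0,0,1]]) # u->y, v->x, 4px/mm
o=cv2.warpPerspective(g,H@A,(400,400),flags=cv2.WARP_INVERSE_MAP|cv2.INTER_LINEAR)
for r in((104,124),(124,142)):
    k=cv2.HoughCircles(o,cv2.HOUGH_GRADIENT_ALT,1.5,5,param1=150,param2=.5,minRadius=r[0],maxRadius=r[1])
    if k is not None:
        for u,v,q in k[0][:,:3] if k.ndim==3 else []:print(r,"x %.4f y %.4f r %.1fmm"%(x0+(v-200)/4000,y0+(u-200)/4000,q/4))
E
python3 -m crank '{"translation":[[-6,35,0],[-6,45,0],[-7,46,0],[-7,47,10],[-7,47,20],[-7,47,20],[-6,44,20],[0,0,0]],"roll":[0,0,0,0,0,0,0,0],"fingers":[1,1,1,1,1,1,1,1]}' 
python3 -m crank '{"translation":[[0,0,0],[0,0,0]],"roll":[0,0],"fingers":[1,1]}'
```

```text
(104, 124) x 0.5288 y -0.1594 r 28.9mm
(104, 124) x 0.5201 y -0.1714 r 28.9mm
(124, 142) x 0.5303 y -0.1590 r 33.2mm
(124, 142) x 0.5243 y -0.1762 r 33.5mm
clock: 13.15
position: [0.5408, 0.1574, 0.2326]
ee_rot: [-0.003, -0.058, 0.998, 0.001]
contact_force: [-1.0, -0.5, 0.4]
width: 0.0855
gripper_force: 0.0
clock: 13.35
position: [0.5437, 0.1511, 0.2362]
ee_rot: [0.001, -0.055, 0.998, -0.0]
contact_force: [-0.7, -0.5, -0.3]
width: 0.0859
gripper_force: 0.0
```

Ring fit: inner radius 28.9 mm (28.5 expected), seat at (0.529, -0.159). Now I take the rim band by its side flats.

```bash
python3 -m crank '{"translation":[[12,4,20],[13,4,30],[0,0,40],[0,0,40],[0,0,40],[0,0,30],[0,0,18],[0,0,4]],"roll":[0,0,0,0,0,0,0,0],"fingers":[1,1,1,1,1,1,1,1]}' 
python3 -m crank '{"translation":[[0,0,0],[0,0,0]],"roll":[0,0],"fingers":[1,1]}'
python3 -m crank '{"translation":[[0,0,0],[0,0,0],[0,0,0],[0,0,0],[0,0,0],[0,0,0]],"roll":[0,0,0,0,0,0],"fingers":[0.9,0.85,0.8,0.75,0.7,0.6]}' 20
```

```text
clock: 14.15
position: [0.5172, 0.1548, 0.0122]
ee_rot: [-0.001, -0.054, 0.999, -0.0]
contact_force: [-0.5, -0.9, -0.9]
width: 0.0853
gripper_force: 0.0
clock: 14.35
position: [0.5194, 0.1561, 0.015]
ee_rot: [0.002, -0.054, 0.999, 0.0]
contact_force: [-0.0, 0.0, 0.7]
width: 0.0853
gripper_force: 0.0
clock: 14.95
position: [0.5182, 0.1565, 0.0141]
ee_rot: [0.001, -0.055, 0.999, -0.0]
contact_force: [-1.4, -0.2, 5.4]
width: 0.0658
gripper_force: 23.6
```

```bash
cat > ang.py <<'E'
from h import *
s=manip.get_state();print(s["position"].round(4),s["contact_force"].round(1),s["moment"].round(2),s["width"])
ps=.11;ex=np.array([-np.cos(ps),-np.sin(ps),0]);ez=np.array([0,0,1.]);ey=np.cross(ez,ex)
G=s["position"]+ez*(.019+.006)
ims={n:get_image(n).astype(int) for n in("scene","side")};tt={n:[] for n in ims}
def mask(c,th,r0,a0,a1):
    ax=ex*np.cos(th)+ez*np.sin(th);u=-ex*np.sin(th)+ez*np.cos(th);pts=[]
    for a in np.linspace(a0,a1,6):
        r=(18 if a<30 else 18+(a-30)/3)+r0
        for k in np.linspace(0,6.28,16):pts.append(proj(c,G+ax*(a-89)/1e3+(u*np.cos(k)+ey*np.sin(k))*r/1e3))
    m=np.zeros((480,640),np.uint8);cv2.fillConvexPoly(m,cv2.convexHull(np.array(pts,np.float32)).astype(np.int32),1);return m>0
for n,im in ims.items():
    c=camera_info(n);f=(abs(im[...,0]-im[...,2])<14)&(im.max(2)>75)
    cv2.imwrite(f"pics/a_{n}_{s['clock']:.2f}.png",im)
    for d in range(-20,131,10):
        a=mask(c,np.radians(d),-2,2,60);b=mask(c,np.radians(d),8,-8,60)&~mask(c,np.radians(d),1,-1,62)
        tt[n].append(round(f[a].mean()-f[b].mean(),2))
print(list(range(-20,131,10)));print(tt)
E
python3 ang.py
python3 -m crank '{"translation":[[-3.5,0,-6.8],[-3.7,0,-6.9],[-4.5,0,-6.2],[-5.2,0,-6.2],[-5.6,0,-5.5],[-6,0,-5.2],[-6.5,0,-4.4],[-6.9,0,-4.1]],"roll":[0,0,0,0,0,0,0,0],"fingers":[0.6,0.6,0.6,0.6,0.6,0.6,0.6,0.6]}' 20
python3 ang.py
```

```text
[0.5182 0.1565 0.0141] [-1.4 -0.2  5.4] [-0.06  0.05 -0.09] 0.06583449689292534
[-20, -10, 0, 10, 20, 30, 40, 50, 60, 70, 80, 90, 100, 110, 120, 130]
{'scene': [np.float64(0.1), np.float64(0.21), np.float64(0.27), np.float64(0.26), np.float64(-0.04), np.float64(-0.25), np.float64(-0.35), np.float64(-0.44), np.float64(-0.33), np.float64(-0.09), np.float64(0.17), np.float64(0.23), np.float64(0.32), np.float64(0.2), np.float64(0.06), np.float64(-0.2)], 'side': [np.float64(-0.12), np.float64(-0.04), np.float64(-0.01), np.float64(0.17), np.float64(0.2), np.float64(0.0), np.float64(-0.02), np.float64(-0.09), np.float64(0.16), np.float64(0.32), np.float64(0.27), np.float64(0.14), np.float64(0.12), np.float64(0.14), np.float64(0.06), np.float64(0.03)]}
clock: 15.85
position: [0.5601, 0.161, 0.0591]
ee_rot: [0.0, -0.055, 0.999, -0.0]
contact_force: [0.0, -0.2, -0.3]
width: 0.0658
gripper_force: 23.1
[0.5601 0.161  0.0591] [ 0.  -0.2 -0.3] [-0.01  0.04  0.02] 0.06583087605549176
[-20, -10, 0, 10, 20, 30, 40, 50, 60, 70, 80, 90, 100, 110, 120, 130]
{'scene': [np.float64(-0.15), np.float64(-0.09), np.float64(0.05), np.float64(0.22), np.float64(0.04), np.float64(-0.23), np.float64(-0.32), np.float64(-0.2), np.float64(-0.12), np.float64(-0.1), np.float64(0.02), np.float64(0.3), np.float64(0.26), np.float64(0.26), np.float64(0.21), np.float64(0.03)], 'side': [np.float64(-0.29), np.float64(-0.09), np.float64(0.1), np.float64(0.26), np.float64(-0.25), np.float64(-0.36), np.float64(-0.25), np.float64(-0.06), np.float64(0.11), np.float64(0.27), np.float64(0.41), np.float64(0.38), np.float64(0.29), np.float64(0.16), np.float64(0.13), np.float64(0.08)]}[ WARN:0@1.523] global loadsave.cpp:1063 imwrite_ Unsupported depth image for selected encoder is fallbacked to CV_8U.
[ WARN:0@1.427] global loadsave.cpp:1063 imwrite_ Unsupported depth image for selected encoder is fallbacked to CV_8U.
```

```bash
cat > ang2.py <<'E'
from h import *
import sys
def run(ims,pos,aoff=89,zo=.025):
    ps=.11;ex=np.array([-np.cos(ps),-np.sin(ps),0]);ez=np.array([0,0,1.]);ey=np.cross(ez,ex);G=np.array(pos)+ez*zo
    D=list(range(-20,131,10));print(D)
    for n,im in ims.items():
        c=camera_info(n);bg=cv2.imread(f"pics/{n}0.png").astype(int);im=im.astype(int)
        f=((im-bg).min(2)>12)&(np.ptp(im,axis=2)<40)
        f=cv2.morphologyEx(f.astype(np.uint8),cv2.MORPH_OPEN,np.ones((2,2)))>0
        g=proj(c,G);yy,xx=np.mgrid[:480,:640];f&=np.hypot(xx-g[0],yy-g[1])<75
        o=[]
        for d in D:
            th=np.radians(d);ax=ex*np.cos(th)+ez*np.sin(th);u=-ex*np.sin(th)+ez*np.cos(th);m=np.zeros((480,640),np.uint8)
            for sg in((0,30),(30,75),(75,99)):
                p=[proj(c,G+ax*(a-aoff)/1e3+(u*np.cos(k)+ey*np.sin(k))*r/1e3) for a,r in zip(sg,[(18,18),(18,33),(34,34)][(0,30,75).index(sg[0])]) for k in np.linspace(0,6.28,20)]
                cv2.fillConvexPoly(m,cv2.convexHull(np.array(p,np.float32)).astype(np.int32),1)
            m=m>0;o.append(round(float((m&f).sum()/f.sum()),2))
        print(n,f.sum(),o)
if __name__=="__main__":
    if len(sys.argv)>1:
        t,p=sys.argv[1],eval(sys.argv[2]);run({n:cv2.imread(f"pics/a_{n}_{t}.png") for n in("scene","side")},p)
    else:
        s=manip.get_state();print(s["clock"],s["position"].round(4),s["contact_force"].round(1),s["moment"].round(2),round(s["width"],4))
        ims={n:get_image(n) for n in("scene","side")};run(ims,s["position"])
E
ls pics|grep a_; python3 ang2.py 15.85 "[.5601,.161,.0591]"; python3 ang2.py $(ls pics|grep a_side_1[45]|head -1|sed 's/a_side_//;s/.png//') "[.5182,.1565,.0141]"
```

```text
a_scene_14.95.png
a_scene_15.85.png
a_side_14.95.png
a_side_15.85.png
[-20, -10, 0, 10, 20, 30, 40, 50, 60, 70, 80, 90, 100, 110, 120, 130]
scene 149 [0.09, 0.23, 0.36, 0.38, 0.21, 0.0, 0.0, 0.0, 0.0, 0.0, 0.0, 0.0, 0.0, 0.0, 0.03, 0.2]
side 720 [0.0, 0.03, 0.05, 0.04, 0.0, 0.0, 0.0, 0.0, 0.0, 0.0, 0.0, 0.0, 0.01, 0.01, 0.03, 0.05]
[-20, -10, 0, 10, 20, 30, 40, 50, 60, 70, 80, 90, 100, 110, 120, 130]
scene 192 [0.11, 0.23, 0.36, 0.38, 0.22, 0.02, 0.0, 0.0, 0.0, 0.0, 0.0, 0.09, 0.19, 0.29, 0.29, 0.27]
side 395 [0.04, 0.11, 0.14, 0.14, 0.06, 0.04, 0.06, 0.07, 0.06, 0.08, 0.11, 0.2, 0.3, 0.3, 0.27, 0.21]
```

It lifted rigidly (still about 10°): the pads grip too hard for it to swing. I set it back down and look for a lighter hold.

```bash
python3 -m crank '{"translation":[[0,0,8],[0,0,9],[0,0,9],[0,0,9],[0,0,6],[0,0,3],[0,0,0]],"roll":[0,0,0,0,0,0,0],"fingers":[0.6,0.6,0.6,0.6,0.6,0.6,0.6]}' 20
for f in 0; do python3 -m crank '{"translation":[[0,0,0],[0,0,0]],"roll":[0,0],"fingers":[0.74,0.74]}' 20
python3 -m crank '{"translation":[[0,0,0],[0,0,0]],"roll":[0,0],"fingers":[0.76,0.76]}' 20
python3 -m crank '{"translation":[[0,0,0],[0,0,0]],"roll":[0,0],"fingers":[0.768,0.768]}' 20; done
```

```text
clock: 16.65
position: [0.5593, 0.161, 0.0146]
ee_rot: [-0.0, -0.055, 0.999, -0.0]
contact_force: [-0.3, 0.0, -2.0]
width: 0.0655
gripper_force: 23.2
clock: 16.85
position: [0.5598, 0.161, 0.0149]
ee_rot: [0.0, -0.055, 0.999, -0.0]
contact_force: [0.3, 0.7, -2.1]
width: 0.0659
gripper_force: 23.2
clock: 17.05
position: [0.5596, 0.161, 0.0149]
ee_rot: [0.0, -0.055, 0.999, -0.0]
contact_force: [0.5, -0.1, -2.2]
width: 0.0656
gripper_force: 23.2
clock: 17.25
position: [0.5595, 0.161, 0.0148]
ee_rot: [0.0, -0.055, 0.999, -0.0]
contact_force: [-0.6, 0.1, -2.1]
width: 0.0657
gripper_force: 23.2
```

```bash
python3 -m crank '{"translation":[[10,0,-3],[15,0,0],[13,0,0],[4,0,3],[0,0,1],[0,0,0],[0,0,0]],"roll":[0,0,0,0,0,0,0],"fingers":[0.6,0.6,0.6,0.6,0.6,0.6,1]}' 20
python3 -m crank '{"translation":[[0,0,0],[0,0,-8],[0,0,-8],[7,0,-8],[7,0,0],[0,0,0],[0,0,0]],"roll":[0,0,0,0,0,0,0],"fingers":[1,1,1,1,1,1,1]}' 20
python3 -m crank '{"translation":[[0,0,0],[0,0,0],[0,0,0],[0,0,0],[0,0,0]],"roll":[0,0,0,0,0],"fingers":[0.9,0.8,0.7,0.6,0.6]}' 20
python3 -m crank '{"translation":[[0,0,-4],[0,0,-8],[-2,0,-12],[-3,0,-12],[-4,0,-12],[0,0,-4],[0,0,0]],"roll":[0,0,0,0,0,0,0],"fingers":[0.6,0.6,0.6,0.6,0.6,0.6,0.6]}' 20
python3 - <<'E'
from h import *;import ang2
s=manip.get_state();print(s["moment"].round(3));ang2.run({n:get_image(n) for n in("scene","side")},s["position"],96,.01)
E
```

```text
clock: 17.95
position: [0.5187, 0.1566, 0.0142]
ee_rot: [0.001, -0.055, 0.999, 0.0]
contact_force: [0.7, -0.3, 0.2]
width: 0.0782
gripper_force: 0.0
clock: 18.65
position: [0.5033, 0.1549, 0.0378]
ee_rot: [-0.0, -0.055, 0.999, -0.0]
contact_force: [0.8, 0.3, 0.5]
width: 0.0853
gripper_force: 0.0
clock: 19.15
position: [0.5039, 0.1549, 0.0379]
ee_rot: [0.0, -0.055, 0.999, -0.0]
contact_force: [-1.5, -0.4, 3.0]
width: 0.0643
gripper_force: 21.4
clock: 19.85
position: [0.5129, 0.1559, 0.0903]
ee_rot: [0.0, -0.055, 0.999, 0.0]
contact_force: [1.0, -0.4, -2.3]
width: 0.0644
gripper_force: 22.7
[-0.042  0.098 -0.02 ]
[-20, -10, 0, 10, 20, 30, 40, 50, 60, 70, 80, 90, 100, 110, 120, 130]
scene 187 [0.0, 0.0, 0.05, 0.2, 0.25, 0.17, 0.0, 0.0, 0.0, 0.0, 0.0, 0.02, 0.13, 0.12, 0.12, 0.12]
side 777 [0.04, 0.03, 0.03, 0.06, 0.05, 0.02, 0.02, 0.03, 0.03, 0.04, 0.06, 0.09, 0.1, 0.12, 0.13, 0.14]
```

It is held by a small patch and has turned to about 20°. A brisk upward bob should let its weight swing it further.

```bash
python3 -m crank '{"translation":[[0,0,-48],[0,0,-48],[0,0,-25],[0,0,-10],[0,0,8],[0,0,24],[0,0,40],[0,0,-48]],"roll":[0,0,0,0,0,0,0,0],"fingers":[0.6,0.6,0.6,0.6,0.6,0.6,0.6,0.6]}' 20
python3 -m crank '{"translation":[[0,0,-30],[0,0,-12],[0,0,0],[0,0,8],[0,0,24],[0,0,40],[0,0,-48],[0,0,-30]],"roll":[0,0,0,0,0,0,0,0],"fingers":[0.6,0.6,0.6,0.6,0.6,0.6,0.6,0.6]}' 20
python3 -m crank '{"translation":[[0,0,-5],[0,0,0],[0,0,0]],"roll":[0,0,0],"fingers":[0.6,0.6,0.6]}' 20
python3 - <<'E'
from h import *;import ang2
s=manip.get_state();print(s["moment"].round(3));ang2.run({n:get_image(n) for n in("scene","side")},s["position"],96,.01)
E
```

```text
clock: 20.75
position: [0.4924, 0.1524, 0.1755]
ee_rot: [-0.026, -0.054, 0.998, -0.003]
contact_force: [-4.5, -0.5, -4.3]
width: 0.0645
gripper_force: 27.0
clock: 21.55
position: [0.5076, 0.155, 0.2387]
ee_rot: [-0.007, -0.055, 0.998, -0.001]
contact_force: [3.5, -0.5, 0.2]
width: 0.0641
gripper_force: 29.4
clock: 21.85
position: [0.5117, 0.1557, 0.2477]
ee_rot: [-0.002, -0.055, 0.999, -0.0]
contact_force: [0.1, 0.1, -2.6]
width: 0.064
gripper_force: 30.5
[ 0.034  0.053 -0.001]
[-20, -10, 0, 10, 20, 30, 40, 50, 60, 70, 80, 90, 100, 110, 120, 130]
scene 125 [0.0, 0.0, 0.02, 0.07, 0.08, 0.08, 0.08, 0.08, 0.1, 0.26, 0.58, 0.7, 0.58, 0.58, 0.59, 0.59]
side 689 [0.25, 0.34, 0.42, 0.5, 0.57, 0.65, 0.73, 0.78, 0.82, 0.84, 0.83, 0.8, 0.78, 0.74, 0.7, 0.68]
```

The swing worked: the silhouette now fits 80–90° and the weight still hangs in the fingers. I lower it to stand on its spout.

```bash
python3 -m crank '{"translation":[[0,0,20],[0,0,28],[0,0,28],[0,0,28],[0,0,20],[0,0,15],[0,0,0],[0,0,0]],"roll":[0,0,0,0,0,0,0,0],"fingers":[0.6,0.6,0.6,0.6,0.6,0.6,0.6,0.6]}' 20
python3 - <<'E'
from h import *;import ang2
s=manip.get_state();ang2.run({n:get_image(n) for n in("scene","side")},s["position"],96,.01)
E
python3 -m crank '{"translation":[[0,0,3],[0,0,3],[0,0,0]],"roll":[0,0,0],"fingers":[0.6,0.6,0.6]}' 20
python3 -m crank '{"translation":[[0,0,3],[0,0,0]],"roll":[0,0],"fingers":[0.6,0.6]}' 20
python3 -m crank '{"translation":[[0,0,3],[0,0,0]],"roll":[0,0],"fingers":[0.6,0.6]}' 20
```

```text
clock: 22.75
position: [0.5125, 0.1558, 0.1103]
ee_rot: [-0.001, -0.055, 0.999, -0.0]
contact_force: [0.3, 0.0, -1.3]
width: 0.0643
gripper_force: 30.4
[-20, -10, 0, 10, 20, 30, 40, 50, 60, 70, 80, 90, 100, 110, 120, 130]
scene 216 [0.06, 0.06, 0.07, 0.08, 0.1, 0.1, 0.12, 0.15, 0.18, 0.23, 0.24, 0.27, 0.42, 0.47, 0.49, 0.45]
side 594 [0.02, 0.03, 0.04, 0.06, 0.08, 0.09, 0.11, 0.13, 0.13, 0.13, 0.14, 0.21, 0.25, 0.29, 0.31, 0.3]
clock: 23.15
position: [0.5126, 0.1559, 0.1047]
ee_rot: [-0.0, -0.055, 0.999, -0.0]
contact_force: [-0.4, 0.1, -1.8]
width: 0.0645
gripper_force: 30.5
clock: 23.35
position: [0.5125, 0.1558, 0.1015]
ee_rot: [-0.0, -0.055, 0.999, -0.0]
contact_force: [-0.9, -0.0, -0.9]
width: 0.0643
gripper_force: 30.5
clock: 23.55
position: [0.5125, 0.1558, 0.0984]
ee_rot: [-0.0, -0.055, 0.999, -0.0]
contact_force: [-0.6, 0.3, -1.7]
width: 0.0643
gripper_force: 30.5
```

```bash
python3 -m crank '{"translation":[[0,0,2.5],[0,0,2.5],[0,0,0]],"roll":[0,0,0],"fingers":[0.6,0.6,0.6]}' 20
python3 -m crank '{"translation":[[0,0,3],[0,0,0]],"roll":[0,0],"fingers":[0.6,0.6]}' 20
python3 -m crank '{"translation":[[0,0,2],[0,0,0]],"roll":[0,0],"fingers":[0.6,0.6]}' 20
```

```text
clock: 23.85
position: [0.5144, 0.1561, 0.0953]
ee_rot: [0.002, -0.055, 0.999, 0.0]
contact_force: [-0.3, -0.4, 6.2]
width: 0.0643
gripper_force: 31.9
clock: 24.05
position: [0.5166, 0.1563, 0.095]
ee_rot: [0.005, -0.055, 0.998, 0.0]
contact_force: [-1.6, -1.0, 19.7]
width: 0.0641
gripper_force: 34.2
clock: 24.25
position: [0.5181, 0.1565, 0.0948]
ee_rot: [0.007, -0.055, 0.998, 0.0]
contact_force: [-2.0, -0.4, 28.7]
width: 0.0643
gripper_force: 35.5
```

The contact is stiff at TCP 0.0955, as expected for the spout base standing flat. I ease off, let go, rise and locate the mouth.

```bash
python3 -m crank '{"translation":[[0,0,-3],[0,0,-3],[0,0,0],[0,0,0]],"roll":[0,0,0,0],"fingers":[0.6,0.6,0.6,0.6]}' 20
python3 -m crank '{"translation":[[0,0,0],[0,0,0],[0,0,0],[0,0,-10],[0,0,-30],[0,0,-45],[0,0,-45],[0,0,-30]],"roll":[0,0,0,0,0,0,0,0],"fingers":[0.85,0.95,1,1,1,1,1,1]}' 20
python3 -m crank '{"translation":[[0,0,0],[0,0,0]],"roll":[0,0],"fingers":[1,1]}'
cat > mouth.py <<'E'
from h import *
import sys
Z=float(sys.argv[1]);x0,y0=float(sys.argv[2]),float(sys.argv[3])
c=camera_info("wrist");im=get_image("wrist");cv2.imwrite("pics/w_m.png",im);g=cv2.cvtColor(im,6)
M=P(c);H=np.c_[M[:,:2],M[:,2]*Z+M[:,3]]
A=np.array([[0,1/4000,x0-300/4000],[1/4000,0,y0-300/4000],[0,0,1]])
o=cv2.warpPerspective(g,H@A,(600,600),flags=cv2.WARP_INVERSE_MAP|cv2.INTER_LINEAR);cv2.imwrite("pics/w_mr.png",o)
for p in(.6,.4,.25):
    k=cv2.HoughCircles(o,cv2.HOUGH_GRADIENT_ALT,1.5,5,param1=150,param2=p,minRadius=100,maxRadius=150)
    if k is not None:
        for u,v,q in k.reshape(-1,k.shape[-1])[:5,:3]:print(p,"x %.4f y %.4f r %.1fmm"%(x0+(v-300)/4000,y0+(u-300)/4000,q/4))
for t in(140,180,210):
    n,l,st,ce=cv2.connectedComponentsWithStats((o>t).astype(np.uint8))
    for i in range(1,n):
        if st[i,4]>1500:print(t,"blob x %.4f y %.4f"%(x0+(st[i,1]+st[i,3]/2-300)/4000,y0+(st[i,0]+st[i,2]/2-300)/4000),"dx %.1f dy %.1f area %.0f mm2"%(st[i,3]/4,st[i,2]/4,st[i,4]/16))
E
python3 mouth.py .102 .513 .156
```

```text
clock: 24.65
position: [0.5134, 0.156, 0.0953]
ee_rot: [0.001, -0.055, 0.999, 0.0]
contact_force: [0.0, 0.1, 6.2]
width: 0.064
gripper_force: 31.5
clock: 25.45
position: [0.5137, 0.1561, 0.2589]
ee_rot: [0.002, -0.055, 0.999, 0.0]
contact_force: [0.0, 0.8, -0.4]
width: 0.0855
gripper_force: 0.0
clock: 25.65
position: [0.5129, 0.1559, 0.2558]
ee_rot: [0.001, -0.055, 0.999, 0.0]
contact_force: [0.1, -0.3, -0.8]
width: 0.0855
gripper_force: 0.0
0.6 x 0.5366 y 0.1586 r 33.5mm
0.6 x 0.5381 y 0.1549 r 30.6mm
0.6 x 0.5306 y 0.1560 r 27.8mm
0.6 x 0.5362 y 0.1549 r 28.2mm
0.6 x 0.5333 y 0.1628 r 34.9mm
0.4 x 0.5366 y 0.1586 r 33.5mm
0.4 x 0.5381 y 0.1549 r 30.5mm
0.4 x 0.5366 y 0.1586 r 28.6mm
0.4 x 0.5306 y 0.1560 r 27.7mm
0.4 x 0.5362 y 0.1549 r 28.3mm
0.25 x 0.5366 y 0.1586 r 33.5mm
0.25 x 0.5362 y 0.1549 r 32.2mm
0.25 x 0.5306 y 0.1560 r 27.7mm
0.25 x 0.5329 y 0.1519 r 31.5mm
0.25 x 0.5366 y 0.1586 r 28.6mm
140 blob x 0.5130 y 0.1560 dx 150.0 dy 150.0 area 5722 mm2
140 blob x 0.4769 y 0.1400 dx 77.8 dy 66.5 area 3630 mm2
140 blob x 0.4636 y 0.1950 dx 51.2 dy 29.5 area 961 mm2
140 blob x 0.4647 y 0.2221 dx 53.5 dy 17.8 area 324 mm2
140 blob x 0.5358 y 0.1578 dx 68.5 dy 67.5 area 801 mm2
180 blob x 0.4464 y 0.1239 dx 16.8 dy 9.2 area 99 mm2
180 blob x 0.5106 y 0.1579 dx 17.8 dy 51.2 area 230 mm2
210 blob x 0.5106 y 0.1579 dx 17.2 dy 50.8 area 202 mm2
```

The mouth is found as a 68×67 mm ring at (0.536, 0.158) when rectified at z 0.102, so the dripper stands upright, mouth up. I take it squarely by the rim band.

```bash
python3 -m crank '{"translation":[[-12,0,15],[-11,0,25],[0,0,30],[0,0,32],[0,0,32],[0,0,26],[0,0,16],[0,0,8]],"roll":[0,0,0,0,0,0,0,0],"fingers":[1,1,1,1,1,1,1,1]}' 
python3 -m crank '{"translation":[[0,0,0],[0,0,0]],"roll":[0,0],"fingers":[1,1]}'
python3 -m crank '{"translation":[[0,0,0],[0,0,0],[0,0,0],[0,0,0],[0,0,0],[0,0,0],[0,0,0]],"roll":[0,0,0,0,0,0,0],"fingers":[0.9,0.85,0.8,0.75,0.7,0.6,0.6]}' 40
```

```text
clock: 26.5
position: [0.5334, 0.1579, 0.0664]
ee_rot: [-0.004, -0.054, 0.999, -0.0]
contact_force: [0.4, 0.3, 0.1]
width: 0.0855
gripper_force: 0.0
clock: 26.7
position: [0.536, 0.1584, 0.0704]
ee_rot: [-0.0, -0.055, 0.999, -0.0]
contact_force: [-0.1, -0.5, 0.4]
width: 0.0853
gripper_force: 0.0
clock: 27.4
position: [0.5364, 0.1584, 0.0718]
ee_rot: [0.001, -0.055, 0.999, -0.0]
contact_force: [-0.9, -0.5, 5.3]
width: 0.0651
gripper_force: 45.4
```

```bash
python3 -m crank '{"translation":[[0,0,-8],[0,0,-20],[0,0,-34],[0,0,-40],[0,0,-42],[0,0,-38],[0,0,-26],[0,0,-12]],"roll":[0,0,0,0,0,0,0,0],"fingers":[0.6,0.6,0.6,0.6,0.6,0.6,0.6,0.6]}' 
python3 -m crank '{"translation":[[0,0,0],[2,-12,0],[4,-30,0],[6,-42,0],[6,-46,0],[6,-46,0],[6,-46,0],[5,-42,0]],"roll":[0,0,0,0,0,0,0,0],"fingers":[0.6,0.6,0.6,0.6,0.6,0.6,0.6,0.6]}' 
python3 -m crank '{"translation":[[4,-32,0],[2,-14,0],[0,-4,0],[0,0,0],[0,0,0],[0,0,0]],"roll":[0,0,0,0,0,0],"fingers":[0.6,0.6,0.6,0.6,0.6,0.6]}' 
python3 mouth.py .32 .529 -.159
```

```text
clock: 28.2
position: [0.5362, 0.1586, 0.2935]
ee_rot: [0.002, -0.055, 0.999, 0.0]
contact_force: [0.1, -0.4, -2.3]
width: 0.0654
gripper_force: 45.3
clock: 29.0
position: [0.5277, -0.1104, 0.2883]
ee_rot: [-0.002, -0.054, 0.999, 0.0]
contact_force: [0.7, 0.7, -2.1]
width: 0.0657
gripper_force: 45.4
clock: 29.6
position: [0.5291, -0.1567, 0.2907]
ee_rot: [-0.0, -0.056, 0.998, 0.0]
contact_force: [0.5, -0.1, -2.3]
width: 0.0653
gripper_force: 45.4
0.6 x 0.5245 y -0.1582 r 32.4mm
0.6 x 0.5196 y -0.1612 r 28.0mm
0.6 x 0.5312 y -0.1567 r 33.8mm
0.6 x 0.5084 y -0.1590 r 34.3mm
0.6 x 0.5192 y -0.1556 r 26.7mm
0.4 x 0.5245 y -0.1582 r 32.9mm
0.4 x 0.5342 y -0.1612 r 33.4mm
0.4 x 0.5084 y -0.1590 r 34.2mm
0.4 x 0.5196 y -0.1612 r 29.0mm
0.4 x 0.5282 y -0.1650 r 27.5mm
0.25 x 0.5245 y -0.1582 r 32.6mm
0.25 x 0.5312 y -0.1567 r 34.3mm
0.25 x 0.5264 y -0.1552 r 29.8mm
0.25 x 0.5117 y -0.1601 r 32.7mm
0.25 x 0.5290 y -0.1616 r 29.5mm
140 blob x 0.4955 y -0.1797 dx 83.0 dy 108.5 area 3798 mm2
140 blob x 0.4739 y -0.1145 dx 39.8 dy 36.5 area 950 mm2
140 blob x 0.4905 y -0.1078 dx 73.0 dy 47.5 area 1270 mm2
140 blob x 0.4635 y -0.1464 dx 16.5 dy 23.2 area 209 mm2
140 blob x 0.5060 y -0.1554 dx 16.5 dy 56.2 area 269 mm2
180 blob x 0.4880 y -0.1869 dx 68.0 dy 56.8 area 1465 mm2
180 blob x 0.4610 y -0.1141 dx 14.0 dy 19.2 area 115 mm2
180 blob x 0.4630 y -0.1474 dx 12.5 dy 18.2 area 100 mm2
180 blob x 0.4763 y -0.1038 dx 34.5 dy 14.5 area 177 mm2
180 blob x 0.4785 y -0.1465 dx 15.0 dy 31.5 area 100 mm2
180 blob x 0.5111 y -0.1039 dx 31.8 dy 39.8 area 224 mm2
180 blob x 0.5060 y -0.1550 dx 16.0 dy 55.0 area 197 mm2
180 blob x 0.5199 y -0.2248 dx 17.8 dy 18.5 area 169 mm2
210 blob x 0.5102 y -0.1075 dx 30.0 dy 32.5 area 123 mm2
210 blob x 0.5061 y -0.1495 dx 15.8 dy 43.5 area 158 mm2
210 blob x 0.5200 y -0.2250 dx 17.5 dy 18.0 area 159 mm2
```

```bash
python3 -m crank '{"translation":[[0,-2,15],[0,0,20],[0,0,20],[0,0,15],[0,0,10],[0,0,5],[0,0,0],[0,0,0]],"roll":[0,0,0,0,0,0,0,0],"fingers":[0.6,0.6,0.6,0.6,0.6,0.6,0.6,0.6]}' 
python3 -m crank '{"translation":[[0,0,5],[0,0,5],[0,0,5],[0,0,4],[0,0,0],[0,0,0]],"roll":[0,0,0,0,0,0],"fingers":[0.6,0.6,0.6,0.6,0.6,0.6]}' 
python3 -m crank '{"translation":[[0,0,3],[0,0,3],[0,0,0],[0,0,0]],"roll":[0,0,0,0],"fingers":[0.6,0.6,0.6,0.6]}'
```

```text
clock: 30.45
position: [0.5294, -0.1601, 0.2064]
ee_rot: [0.0, -0.055, 0.999, -0.0]
contact_force: [-1.2, -0.7, -1.8]
width: 0.0652
gripper_force: 45.4
clock: 31.05
position: [0.5293, -0.1601, 0.1866]
ee_rot: [-0.0, -0.055, 0.999, 0.0]
contact_force: [-1.1, 1.0, -3.1]
width: 0.0652
gripper_force: 45.4
clock: 31.45
position: [0.5293, -0.1601, 0.1806]
ee_rot: [-0.0, -0.055, 0.999, 0.0]
contact_force: [-0.2, -0.5, -3.1]
width: 0.0653
gripper_force: 45.4
```

No contact yet, and seating is expected at about 0.167. Going on in small steps.

```bash
python3 -m crank '{"translation":[[0,0,2],[0,0,2],[0,0,2],[0,0,0],[0,0,0]],"roll":[0,0,0,0,0],"fingers":[0.6,0.6,0.6,0.6,0.6]}' 
python3 -m crank '{"translation":[[0,0,2],[0,0,2],[0,0,0],[0,0,0]],"roll":[0,0,0,0],"fingers":[0.6,0.6,0.6,0.6]}'
python3 -m crank '{"translation":[[0,0,2],[0,0,1],[0,0,0]],"roll":[0,0,0],"fingers":[0.6,0.6,0.6]}'
```

```text
clock: 31.95
position: [0.5288, -0.1605, 0.1747]
ee_rot: [-0.001, -0.055, 0.999, -0.0]
contact_force: [-3.8, -2.2, -1.0]
width: 0.0656
gripper_force: 45.6
clock: 32.35
position: [0.5278, -0.1608, 0.1713]
ee_rot: [-0.001, -0.055, 0.998, -0.001]
contact_force: [-6.2, -3.0, 4.2]
width: 0.0653
gripper_force: 46.2
clock: 32.65
position: [0.5272, -0.1611, 0.1691]
ee_rot: [-0.002, -0.055, 0.998, -0.001]
contact_force: [-8.9, -2.6, 8.8]
width: 0.0655
gripper_force: 46.8
```

The seat's wall pushes the dripper toward -x and -y, so I ease over that way to null the side force.

```bash
python3 -m crank '{"translation":[[1.5,-0.5,0],[1.5,-0.5,0],[0,0,0],[0,0,0]],"roll":[0,0,0,0],"fingers":[0.6,0.6,0.6,0.6]}' 
python3 -m crank '{"translation":[[1,-0.3,1],[0.5,0,1],[0,0,0],[0,0,0]],"roll":[0,0,0,0],"fingers":[0.6,0.6,0.6,0.6]}'
```

```text
clock: 33.05
position: [0.5265, -0.1613, 0.1679]
ee_rot: [0.0, -0.055, 0.999, 0.0]
contact_force: [-2.7, -0.9, 2.4]
width: 0.0653
gripper_force: 45.8
clock: 33.45
position: [0.5259, -0.1616, 0.1664]
ee_rot: [0.001, -0.054, 0.999, 0.0]
contact_force: [-2.7, 2.0, 5.6]
width: 0.0654
gripper_force: 46.3
```

```bash
python3 -m crank '{"translation":[[0.8,0.3,1],[0,0,1],[0,0,0],[0,0,0]],"roll":[0,0,0,0],"fingers":[0.6,0.6,0.6,0.6]}' 
python3 -m crank '{"translation":[[0,0,1.5],[0,0,0],[0,0,0]],"roll":[0,0,0],"fingers":[0.6,0.6,0.6]}'
```

```text
clock: 33.85
position: [0.5258, -0.1616, 0.1662]
ee_rot: [0.002, -0.055, 0.999, -0.0]
contact_force: [-3.4, 2.8, 14.0]
width: 0.0654
gripper_force: 47.3
clock: 34.15
position: [0.5259, -0.1616, 0.1661]
ee_rot: [0.003, -0.055, 0.999, -0.001]
contact_force: [-5.4, 3.9, 20.9]
width: 0.0651
gripper_force: 48.1
```

It stops firmly at 0.166, so it is home. I ease the press, let go and rise.

```bash
python3 -m crank '{"translation":[[0,0,-1.5],[0,0,-1.5],[0,0,-0.5],[0,0,0]],"roll":[0,0,0,0],"fingers":[0.6,0.6,0.6,0.6]}' 20
python3 -m crank '{"translation":[[0,0,0],[0,0,0],[0,0,0],[0,0,0],[0,0,0],[0,0,-5],[0,0,-15],[0,0,-30]],"roll":[0,0,0,0,0,0,0,0],"fingers":[0.8,0.85,0.9,1,1,1,1,1]}' 20
python3 -m crank '{"translation":[[0,0,-40],[0,0,-40],[0,0,-30],[0,0,0],[0,0,0]],"roll":[0,0,0,0,0],"fingers":[1,1,1,1,1]}'
python3 mouth.py .197 .526 -.161 | grep -E "^0.6|^140"
python3 - <<'E'
from h import *
c=camera_info("wrist");print(proj(c,[.526,-.161,.197]))
# mouth centre in the fixed cameras: rim blob check
E
```

```text
clock: 34.55
position: [0.5257, -0.1616, 0.1662]
ee_rot: [0.002, -0.054, 0.999, 0.0]
contact_force: [2.7, 2.1, 4.7]
width: 0.0652
gripper_force: 46.0
clock: 35.35
position: [0.5227, -0.1612, 0.2145]
ee_rot: [-0.002, -0.055, 0.999, 0.001]
contact_force: [-0.1, -0.2, 0.3]
width: 0.0852
gripper_force: 0.0
clock: 35.85
position: [0.5243, -0.1618, 0.3266]
ee_rot: [0.001, -0.055, 0.999, -0.0]
contact_force: [-0.3, -0.3, -0.8]
width: 0.0855
gripper_force: 0.0
0.6 x 0.5256 y -0.1591 r 34.4mm
0.6 x 0.5215 y -0.1602 r 30.5mm
0.6 x 0.5268 y -0.1644 r 31.2mm
0.6 x 0.5200 y -0.1692 r 34.4mm
0.6 x 0.5283 y -0.1584 r 30.2mm
140 blob x 0.5260 y -0.1610 dx 150.0 dy 150.0 area 10392 mm2
140 blob x 0.4649 y -0.1279 dx 27.8 dy 52.2 area 934 mm2
140 blob x 0.4735 y -0.0920 dx 26.5 dy 12.0 area 178 mm2
140 blob x 0.5100 y -0.1588 dx 32.0 dy 60.0 area 370 mm2
140 blob x 0.5280 y -0.1049 dx 37.5 dy 28.8 area 375 mm2
140 blob x 0.5595 y -0.1069 dx 17.0 dy 41.8 area 192 mm2
[320.40736059 226.31773464]
```

Let go, and the mouth is seen near (0.526, -0.159). I move the arm clear, then check level by comparing both mouths in the fixed cameras.

```bash
python3 -m crank '{"translation":[[25,0,-20],[40,0,0],[40,0,0],[40,0,0],[20,0,0],[0,0,0],[0,0,0]],"roll":[0,0,0,0,0,0,0],"fingers":[1,1,1,1,1,1,1]}'
python3 - <<'E'
from h import *
for n in("scene","side"):
    im=get_image(n);cv2.imwrite(f"pics/f_{n}.png",im);c=camera_info(n);g=cv2.cvtColor(im,6).astype(np.float32);M=P(c)
    def tem(X):  # octagon rim-top annulus contrast score for mouth centre X, yaw, tilt ignored
        best=-9
        for yaw in np.radians(range(0,45,5)):
            def poly(r):
                k=yaw+np.pi/8+np.arange(8)*np.pi/4;R=r/np.cos(np.pi/8)
                q=M@np.vstack([X[0]+R*np.cos(k),X[1]+R*np.sin(k),np.full(8,X[2]),np.ones(8)]);return (q[:2]/q[2]).T
            def fill(*rs):
                m=np.zeros((480*1,640),np.uint8)
                for v,r in rs:cv2.fillPoly(m,[np.round(poly(r)*16).astype(np.int32)],v,shift=4)
                return m>0
            a=fill((1,.033),(0,.028));b=fill((1,.026),(0,.019));o=fill((1,.041),(0,.036))
            s=2*g[a].mean()-g[b].mean()-g[o].mean();best=max(best,s)
        return best
    for lab,c0 in(("mine",(.527,-.160)),("other",(.566,-.045))):
        r=[(tem((c0[0]+i/1e3,c0[1]+j/1e3,.197)),c0[0]+i/1e3,c0[1]+j/1e3) for i in range(-10,11,2) for j in range(-10,11,2)]
        r.sort(reverse=True);print(n,lab,[np.round(q,3).tolist() for q in r[:4]])
E
```

```text
clock: 36.6
position: [0.3601, -0.1796, 0.345]
ee_rot: [-0.0, -0.054, 0.999, 0.001]
contact_force: [0.1, 0.1, -0.5]
width: 0.0853
gripper_force: 0.0
scene mine [[96.825, 0.529, -0.162], [89.297, 0.531, -0.164], [88.899, 0.529, -0.164], [88.7, 0.531, -0.162]]
scene other [[108.779, 0.566, -0.049], [106.694, 0.566, -0.047], [102.92, 0.566, -0.045], [102.858, 0.564, -0.047]]
side mine [[161.988, 0.531, -0.162], [161.559, 0.531, -0.16], [156.068, 0.533, -0.162], [152.791, 0.533, -0.16]]
side other [[179.779, 0.568, -0.047], [165.063, 0.568, -0.045], [163.299, 0.566, -0.047], [155.132, 0.566, -0.045]]
```

Both cameras agree at mouth height 0.197: the mouths are 121 mm apart (120 expected), so it is home and level. Handing in.

```bash
python3 -c "
from rig import manip
print(manip.sign_off())"
```

```text
the job is handed in; nothing more can be done
None
```

The dripper was laid on its side and let go, taken again by its rim, and now stands upright in the free seat, released; the camera check puts its mouth at the right height, 121 mm from the other's (120 expected), and it was handed in at about 37 s, before which I lifted it by the rim and bobbed it briskly because it would not swing upright in the grip.

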